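# Lock the red stop into the carving jig and hold it

## Task

Take the red-headed stop out of the tray of jig parts and bring it over the aluminium bayonet socket. Push it straight in with its cross pin through the slot, press it fully home against the spring so that its steel collar is flush on the socket, twist it a quarter turn clockwise (seen from above) as far as it goes, and finish while still gripping it there, pressed home and turned: the socket springs back if you let go, and the locking screw is driven while you hold. Leave the other tray parts and the things on the bench where they are.

Things in the scene. Friction and masses are not known exactly. Their poses are not given: they have to be found in the camera images.
- stop: The part to fit, loose, upright on its foot in the tray, 70 mm tall, about 150 g. Origin: centre of the foot's underside; z up its axis. From the foot: round steel shank 20 mm in diameter, 22 mm long (lowest 4 mm tapered to 15); steel collar 44 mm in diameter from 22 to 28 mm; red wooden head 34 (x) by 24 (y) mm from 28 to 70 mm. Grip the 24 mm, above the collar. Half a turn makes no difference.
- stop_pin (a point): Centre of the stop's cross pin, on its axis 8 mm above the foot. The pin is a 6 mm steel rod along the stop's x axis (as the head's long side), reaching 17.5 mm either side of the axis.
- socket: Fixed bayonet socket of the carving jig: aluminium block 60 x 60 mm on a 120 x 120 x 12 mm wooden foot, top face 50 mm above the bench; left or right on the bench, and turned. Origin: on the bench under the axis, z up. Its x axis runs along the slot (white marks); red marks on its y axis show where the cross pin points after the quarter turn.
- socket_mouth (a point): Centre of the hole in the top face. The top plate is 8 mm thick, the hole 23 mm wide, with a slot 9.5 mm wide along x out to 20 mm either side of the axis. The pin goes down through the slot, either way round, and can turn (clockwise only) once below the plate, with the collar less than 3 mm above the top face. Fully home the collar rests on that face.
- plunger (a joint): How far the sprung plate inside the socket is pressed down, m: 0 untouched, 0.010 with the stop's collar on the top face. The stop's foot meets it when the collar is 10 mm above the top face; the spring pushes up with 5 N there and 13 N fully home.
- rotor (a joint): How far the sprung fork inside the socket is wound clockwise (from above), rad: 0 untouched, fully wound 1.50. It takes the cross pin with about 0.1 rad of play, so when fully wound the red part has made a quarter turn (about 1.6) from the slot. Its spring pulls back with 0.02 N m at 0 and 0.115 N m at the end.
- tray: Fixed open plywood tray 280 (x) x 240 (y) mm, walls 6 mm thick and 30 mm high, floor about 6 mm above the bench. Origin: centre of its underside on the bench. It holds the stop and four other parts; upright parts stand at least 80 mm apart, centre to centre.
- peg_round: Bystander in the tray, loose, upright: steel shank and collar without cross pin, round pale wooden head, 64 mm tall. Origin: foot's underside.
- peg_black: Bystander in the tray, loose, upright: brass shank and collar without cross pin, black block head, 64 mm tall. Origin: foot's underside.
- peg_cork: Bystander in the tray, loose, upright: steel shank and collar without cross pin, cork pad on top, 58 mm tall. Origin: foot's underside.
- wedge: Bystander lying in the middle of the tray, loose: dark wooden slip 70 x 22 x 12 mm. Origin: centre of its underside.
- glue: Bystander on the bench, loose: amber glue jar, 64 mm diameter, 100 mm tall. Origin: centre of its underside.
- driver: Bystander lying on the bench, loose: screwdriver with a yellow handle, about 200 mm long. Origin: on its underside.
- sander: Bystander lying on the bench, loose: cork sanding block 110 x 60 x 32 mm. Origin: centre of its underside.

How it is judged:
By the outcome, as a careful person would: the job done as asked, in the order asked, and still so for the second after the job is handed in, while the arm keeps its last pose, push and grip.
It also fails if it takes over 45 s, if anything falls off the work surface, if the arm or the gripper's body presses on something with over 40 N, if the wrist force passes 120 N, or if a joint passes its speed limit or range.

## Robot

A 6-joint arm with a two-finger parallel gripper is mounted at the origin on the work surface. World frame = base frame: x ahead of the robot, y to its left, z up, the work surface at z = 0. Lengths are in mm, angles in rad, forces in N, time in s.
With the tool pointing down it reaches from about 325 to 900 mm from the base axis. Payload 3.5 kg.
Tool frame: the origin (TCP) lies on the front face of the gripper's body, between the roots of the fingers; the fingertips stand 73 mm ahead of it and the grasp point (between the pads) lies arm.grip_point_offset ahead of it (arm.grip_point_offset is the distance from the TCP to the grasp point, in mm); z points along the fingers, x is the direction in which the jaws open and shut, and the axes are right-handed (so a half turn about z gives the same grasp; the last joint's range is limited). The gripper opens to 85 mm and grips with 20 to 120 N. Pads are 22 mm wide; open, the fingers measure 114 mm over their backs; the gripper's body (76 mm by 85 mm) begins 54 mm behind the grasp point. The pads swing forward as they close: fully open they stand 13 mm farther back than shut.
Start: joints at [1.23, 0.276, -0.026, 1.268, 0, 1.467], TCP at [147.235, 607.408, 303.913] pointing down, gripper open.
Joint ranges: [-3.12, 3.12], [-0.85, 1.88], [-1.08, 1.24], [-1.95, 2.15], [-1.57, 1.53], [-3.14, 3.14]. Speed limits (rad/s): [2.57, 2.57, 3.14, 3.14, 3.14, 3.14].

## Interface

Orientations are given as a unit quaternion [x, y, z, w].
In Python, from rig import observe, grab_frame, order, arm gives the robot as it stands. The module is installed in compiled form; this text tells all that it offers.
- The arm moves only by the shell command python3 -m creep 'ROWS' [FORCE]. ROWS is a JSON object of lists of equal length, an entry for each row: "claw": the opening in per cent of the stroke, from 0 (shut) to 100 (fully open); "dp": the shift along the world's x, y, z in units of 30 mm (1.0 is 30 mm), a list of three; "delta_rot": the turn, a rotation vector about the world's x, y, z in units of 8 degrees (1.0 is 8 degrees), a list of three. In form: {"claw": [claw, ...], "dp": [[tx, ty, tz], ...], "delta_rot": [[rx, ry, rz], ...]}. A call has 1 to 20 rows; each row shifts and turns the commanded pose from where the row before left it; what a row does not reach is not made up. A row lasts 1/8 s, in which the tool goes at most 62.5 mm and 10.7 degrees, less where a joint would pass 70% of its speed; a pose out of reach is approached as far as the arm can. A call is refused whole if a number of a shift passes 1 or a number of a turn 1, either way. A call with a gripper value outside its range is refused whole. The fingers move at their own pace and stop on an object; FORCE is the grip in N (left out, the last holds). Time passes only in rows, so rows that do not move let the fingers close. It gives the time, the measured TCP pose, the force and the opening at its end, in the units of the state.
- observe(): the state, without advancing time (a new reading comes with each control period).
- grab_frame(name): name is "scene" or "top"; returns a dict with "color" (384x512x3 uint8, red, green, blue), "intrinsics" (3x3 intrinsics, pixels), "pose" (4x4, takes a point from camera to world coordinates). Camera axes: x right, y up, looking along -z (the intrinsics and any distortion apply to the point x, -y, -z); pixel columns grow to the right and rows downward; lengths in mm; the calibration is good to about 2 mm. A picture is of the moment at which its call begins. There is no depth.
- order.sign_off(): hands the job in, once; it reports no verdict.
The state is a dict: "time": time; "joint_pos": joint angles; "dq": joint speeds; "joint_efforts": joint torques, N m; "eef_pos": TCP position; "tool_rot": TCP orientation; "contact_force": force on the tool from outside, world axes, zero at the start; "torque": the same for the moment, N m; "gripper_width": opening from 0.0 (shut) to 1.0 (fully open).
Only numpy, scipy, OpenCV 4.12 (cv2) and the standard library are available. Lean on these libraries where they do the work, as an engineer would, in place of code of your own. Each camera call takes 0.05 s, during which the arm holds its last target.

## Working session

There is one attempt and no reset: what is moved stays moved. The work goes in short steps, Python scripts to look and compute and a shell command to move; the robot and the scene stay as the last step left them, time stands still between calls to the robot, and variables do not carry over. Pictures are saved under pics/ and viewed, and the job is handed in when it is done.

```bash
mkdir -p pics; cat > h.py <<'E'
import numpy as np, cv2
from rig import observe, grab_frame, order, arm
def snap(n,f):
    d=grab_frame(n); cv2.imwrite('pics/'+f+'.png',d['color'][:,:,::-1]); np.savez('pics/'+f+'.npz',K=d['intrinsics'],T=d['pose']); return d
def load(f):
    z=np.load('pics/'+f+'.npz'); return z['K'],z['T'],cv2.imread('pics/'+f+'.png')
def ray(f,u,v):
    K,T,_=load(f); x=(u-K[0,2])/K[0,0]; y=(v-K[1,2])/K[1,1]
    return T[:3,3],T[:3,:3]@np.array([x,-y,-1.])
def atz(f,u,v,z):
    o,d=ray(f,u,v); return o+d*(z-o[2])/d[2]
def proj(f,p):
    K,T,_=load(f); c=T[:3,:3].T@(np.array(p,float)-T[:3,3]); return np.array([K[0,0]*c[0]/-c[2]+K[0,2],K[1,1]*c[1]/c[2]+K[1,2]])
def crop(f,g,u0,v0,w,h,s):
    im=load(f)[2][v0:v0+h,u0:u0+w]; cv2.imwrite('pics/'+g+'.png',cv2.resize(im,None,fx=s,fy=s,interpolation=cv2.INTER_CUBIC))
E
python3 - <<'E'
from h import *
for n in('scene','top'):
    d=snap(n,n+'0'); print(d['intrinsics'].round(1).tolist(),d['pose'].round(3).tolist())
print(observe(),arm.grip_point_offset)
E
```

```text
[[347.6, 0.0, 254.3], [0.0, 347.6, 189.3], [0.0, 0.0, 1.0]] [[0.617, -0.468, 0.633, 1318.15], [0.787, 0.379, -0.487, -635.48], [-0.012, 0.799, 0.602, 817.683], [0.0, 0.0, 0.0, 1.0]]
[[386.6, 0.0, 257.7], [0.0, 386.6, 190.5], [0.0, 0.0, 1.0]] [[-0.007, 0.999, -0.043, 426.968], [-1.0, -0.007, 0.001, 0.633], [0.001, 0.043, 0.999, 1515.154], [0.0, 0.0, 0.0, 1.0]]
{'time': 0.1, 'joint_pos': array([ 1.22960167e+00,  2.77105300e-01, -2.77509027e-02,  1.26801411e+00,
        2.03273048e-05,  1.46738114e+00]), 'dq': array([ 0.00038623, -0.00147416,  0.00291554,  0.00115084,  0.00087848,
        0.00052356]), 'joint_efforts': array([ 4.77530557e-04, -4.46708715e+01,  2.96128321e+01,  8.44097725e-03,
       -9.99909139e-05,  4.55839867e-06]), 'eef_pos': array([147.04060449, 606.87690996, 302.83796507]), 'tool_rot': array([ 7.85984686e-01,  6.18245096e-01, -8.82314402e-04,  5.44956637e-04]), 'contact_force': array([-0.00338391, -0.40361796,  0.05896968]), 'torque': array([-0.02287178, -0.04270376, -0.01145225]), 'gripper_width': 1.0020700645455831} 53.900000000000006
```

View pics/scene0.png

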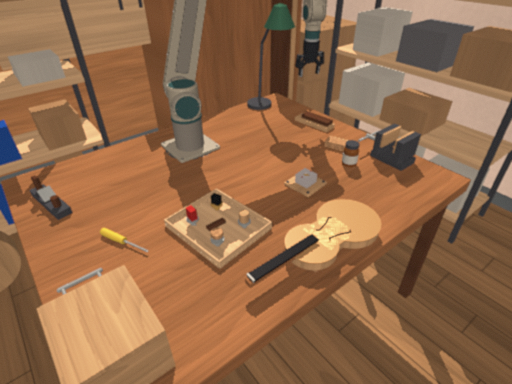

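View pics/top0.png

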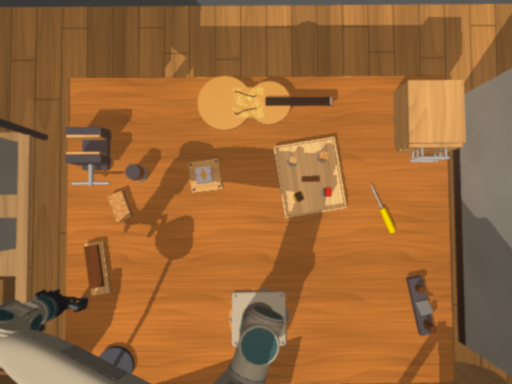

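```bash
python3 - <<'E'
from h import *
crop('top0','ct1',265,130,90,95,6);crop('top0','ct2',180,150,50,50,11)
crop('scene0','cs1',160,185,115,80,6);crop('scene0','cs2',280,160,50,40,11)
E
cd pics; python3 - <<'E'
import cv2,numpy as np
for a,b,o in(('ct1','ct2','A'),('cs1','cs2','B')):
    x,y=cv2.imread(a+'.png'),cv2.imread(b+'.png')
    h=max(x.shape[0],y.shape[0]); 
    P=lambda i:np.pad(i,((0,h-i.shape[0]),(0,0),(0,0)))
    print(x.shape,y.shape)
E
```

```text
(570, 540, 3) (550, 550, 3)
(480, 690, 3) (440, 550, 3)
```

View pics/ct1.png

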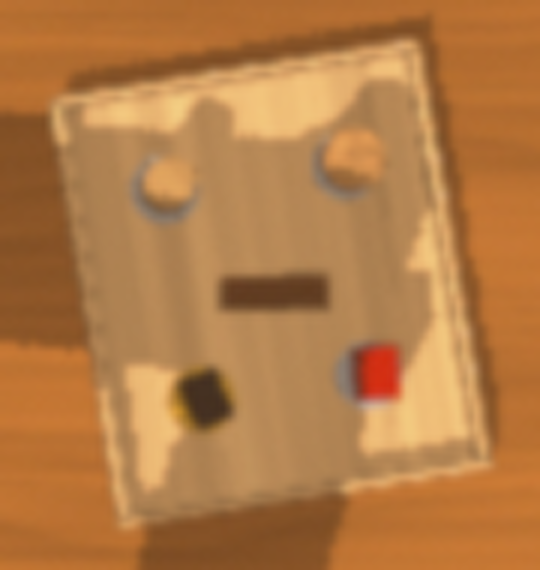

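View pics/ct2.png

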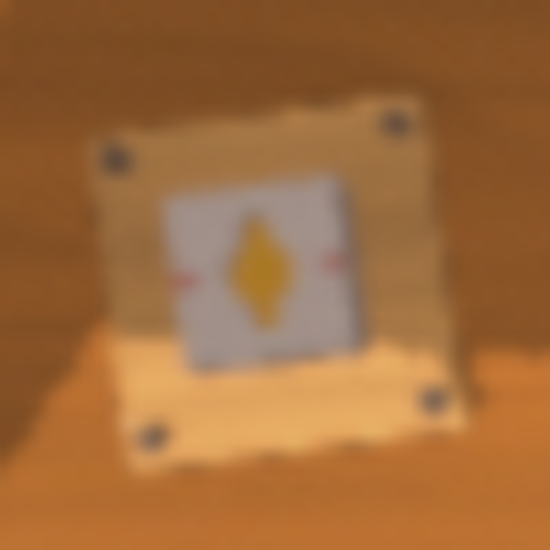

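View pics/cs1.png

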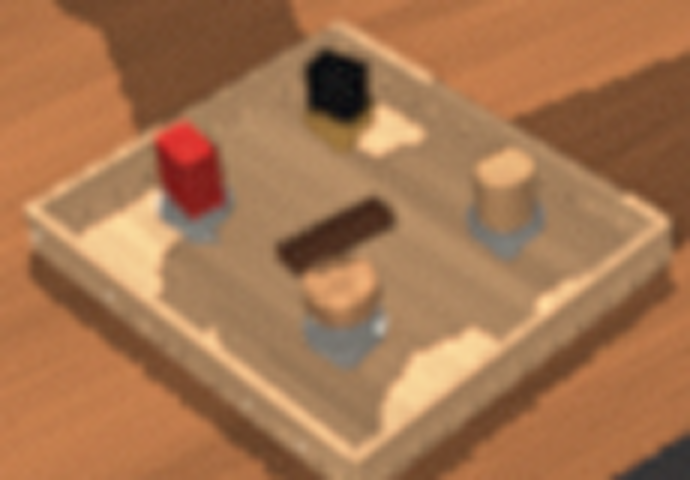

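View pics/cs2.png

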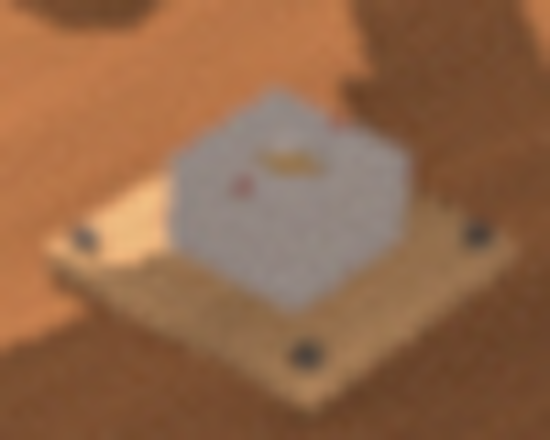

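```bash
cat > fit.py <<'E'
from h import *
from scipy.optimize import minimize, least_squares
def box(x,y,yaw,z0,z1,hx=17,hy=12):
    c,s=np.cos(yaw),np.sin(yaw)
    return [(x+c*a*hx-s*b*hy,y+s*a*hx+c*b*hy,z) for a in(-1,1) for b in(-1,1) for z in(z0,z1)]
def cov(f,P,u0,v0,w,h,S=16):
    q=np.array([proj(f,p) for p in P]); q=((q-[u0,v0]+.5)*S)
    m=np.zeros((h*S,w*S),np.uint8); hull=cv2.convexHull(np.round(q*16).astype(np.int32))
    cv2.fillConvexPoly(m,hull,255,shift=4); return cv2.resize(m,(w,h),interpolation=cv2.INTER_AREA)/255.
def redness(f,u0,v0,w,h):
    im=load(f)[2][v0:v0+h,u0:u0+w].astype(float); r=im[:,:,2];g=im[:,:,1];b=im[:,:,0]
    return np.clip(((r-g)/(r+1)-.45)/.35,0,1)   # wood ~.4
def fitred(fs,z0,z1,x0):
    def cost(p):
        return sum(((cov(f,box(p[0],p[1],p[2]/50,z0,z1),*roi)-W)**2).sum() for f,roi,W in data)
    data=[(f,roi,redness(f,*roi)) for f,roi in fs]
    best=min((minimize(cost,[x0[0],x0[1],a*50],method='Nelder-Mead',options=dict(xatol=.02,fatol=1e-4,initial_simplex=[[x0[0],x0[1],a*50],[x0[0]+6,x0[1],a*50],[x0[0],x0[1]+6,a*50],[x0[0],x0[1],a*50+8]])) for a in x0[2:]),key=lambda r:r.fun)
    p=best.x; return p[0],p[1],p[2]/50,best.fun,sum((W**2).sum() for _,_,W in data)
E
python3 - <<'E'
from fit import *
o=lambda x,u0,s:u0+(x+.5)/s-.5
T=lambda x,y,z:atz('top0',o(x,180,11),o(y,150,11),z)
foot=[(92,138),(420,98),(465,427),(133,470)]; blk=[(163,197),(340,178),(355,351),(187,370)]
F=np.array([T(*p,12) for p in foot]);B=np.array([T(*p,50) for p in blk])
print('foot c',F.mean(0),'sides',np.linalg.norm(F-np.roll(F,1,0),axis=1)); print('blk',B.mean(0),np.linalg.norm(B-np.roll(B,1,0),axis=1))
ang=lambda a,b:np.degrees(np.arctan2(*(a-b)[1::-1]))
print(ang(F[0],F[3]),ang(F[1],F[2]),ang(F[0],F[1])-90,ang(F[3],F[2])-90,ang(B[0],B[3]),ang(B[0],B[1])-90)
print('slot',(T(252,213,50)+T(268,327,50))/2,ang(T(252,213,50),T(268,327,50)),'red',(T(183,282,50)+T(333,262,50))/2,ang(T(183,282,50),T(333,262,50))-90)
S=lambda x,y,z:atz('scene0',o(x,280,11),o(y,160,11),z)
G=np.array([S(45,245,12),S(310,405,12),S(518,240,12)]);print('scene foot c',(G[0]+G[2])/2,ang(G[0],G[1]),ang(G[2],G[1]),np.linalg.norm(G[0]-G[1]),np.linalg.norm(G[2]-G[1]))
H=np.array([S(172,160,50),S(280,87,50),S(410,155,50)]);print('scene blk',(H[0]+H[2])/2,ang(H[1],H[0]),ang(H[1],H[2]),np.linalg.norm(H[0]-H[1]),np.linalg.norm(H[2]-H[1]))
ft=('top0',(318,180,20,24)); fs=('scene0',(178,198,30,30))
g=atz('top0',o(380,265,6),o(373,130,6),76);print('guess',g)
for fl in([ft],[fs],[ft,fs]): print(fitred(fl,34,76,[g[0],g[1],0,.12]))
E
```

```text
foot c [552.53560287 204.75074489  12.        ] sides [118.89890691 117.18924663 118.08605971 118.32784192]
blk [552.53075493 205.20132557  50.        ] [60.53483627 61.49862417 60.18228567 58.30393471]
7.067410388277468 7.621641221169863 6.611747249548259 7.012402140349337 7.884569705191011 5.775982417362343
slot [553.90383782 205.63422394  50.        ] 7.925991497391498 red [553.20458546 206.32078137  50.        ] 7.24367963170414
scene foot c [556.92658451 203.97110992  12.        ] -176.53080831470234 99.57410161412147 126.17614425016039 128.1234298748237
scene blk [558.2433603  203.38439316  50.        ] 98.52985749763212 -175.4766402545787 63.270591320547055 60.21251811384325
guess [ 482.59246044 -262.64420891   76.        ]
(np.float64(485.54589862424007), np.float64(-264.81742925711774), np.float64(0.1663342939999454), np.float64(22.72295766597462), np.float64(31.753454165124644))
(np.float64(483.3262894338844), np.float64(-263.4812951691214), np.float64(-0.28354368007223085), np.float64(17.236367385745872), np.float64(79.85943839298162))
(np.float64(483.0271092660167), np.float64(-263.352832164819), np.float64(-0.2710005974673325), np.float64(43.8826756997414), np.float64(111.61289255810627))
```

```bash
python3 - <<'E'
from fit import *
np.set_printoptions(linewidth=220)
for f,roi in(('top0',(318,182,18,22)),('scene0',(182,202,20,22))):
    u,v,w,h=roi; im=load(f)[2][v:v+h,u:u+w].astype(float); print(((im[:,:,2]-im[:,:,1])/(im[:,:,2]+1)*100).astype(int)); 
E
```

```text
[[25 25 25 25 24 25 25 25 25 25 25 25 25 25 25 25 25 25]
 [25 25 25 25 24 25 25 25 25 25 25 25 25 25 25 25 25 25]
 [25 25 25 25 25 25 25 25 25 25 25 25 25 25 25 25 25 25]
 [25 25 25 25 25 24 25 24 25 25 25 25 26 25 25 25 25 25]
 [25 25 25 25 25 23 23 24 25 26 28 29 29 27 25 25 25 25]
 [25 25 25 25 23 22 22 28 36 43 47 48 46 35 27 26 25 23]
 [25 25 25 23 21 24 37 53 64 69 70 71 65 46 30 26 25 21]
 [25 25 25 20 16 26 49 67 74 77 76 77 71 50 31 25 24 21]
 [24 25 22 16 12 24 47 68 75 76 77 77 72 51 31 26 22 20]
 [25 24 21 13 11 24 49 69 75 77 77 76 73 54 31 24 21 20]
 [25 25 22 13 10 23 48 69 75 77 77 76 73 51 28 21 21 20]
 [25 24 22 14 10 22 47 68 75 77 77 77 73 51 26 20 20 20]
 [25 25 23 16 11 19 41 67 76 76 77 77 74 52 26 20 20 20]
 [25 25 24 20 15 18 40 62 71 71 70 69 66 49 26 20 20 20]
 [25 25 25 23 19 19 30 40 45 45 44 44 43 36 22 19 20 20]
 [25 25 25 25 23 21 20 17 18 19 21 23 25 22 18 18 20 20]
 [25 25 25 25 24 24 23 21 20 19 20 21 22 20 17 17 19 20]
 [25 25 25 25 25 25 25 25 22 20 21 22 22 20 17 17 19 20]
 [25 25 25 25 25 25 25 25 23 20 21 22 22 20 17 17 19 20]
 [25 24 25 25 26 
[... 841 characters left out ...]
22 21]
 [21 21 20 26 46 69 78 76 75 72 75 75 76 75 51 29 21 21 22 21]
 [22 22 21 26 40 67 77 73 75 74 77 73 75 72 57 33 22 21 22 21]
 [22 21 21 24 33 58 76 78 75 74 74 74 74 75 58 32 20 21 22 22]
 [22 21 21 21 24 42 70 80 77 75 77 74 75 77 65 36 18 21 23 22]
 [22 23 22 18 17 24 51 73 78 77 75 74 77 78 71 41 15 19 23 22]
 [23 22 17 15 11 11 31 57 75 75 76 76 75 74 66 39 13 18 22 23]
 [20 17 16 15 11  3 10 31 56 73 76 72 68 54 44 24 13 19 22 21]
 [17 17 17 17 13  3  0 10 30 57 67 53 37 22 11  9 14 21 22 22]
 [16 17 18 19 18 10  4  1  8 28 37 23  7  4  4 12 20 22 22 21]
 [14 17 18 19 21 18 13  8  2  4  7  6  0  4 13 18 22 22 22 22]
 [12 14 16 18 18 19 19 16 10  1  0  0  3  9 17 22 22 22 21 22]]
```

```bash
sed -i 's#-.45)/.35#-.24)/.52#; s#return cv2.resize(m,(w,h),interpolation=cv2.INTER_AREA)/255.#return cv2.GaussianBlur(cv2.resize(m,(w,h),interpolation=cv2.INTER_AREA)/255.,(0,0),.6)#' fit.py
python3 - <<'E'
from fit import *
ft=('top0',(319,182,15,22)); fs=('scene0',(184,203,15,20))
for fl in([ft],[fs],[ft,fs]): print(np.round(fitred(fl,34,76,[483,-262,-.1,.1]),3))
E
```

```text
[ 4.84110e+02 -2.65071e+02  4.50000e-02  5.88500e+00  4.76230e+01]
[ 4.83643e+02 -2.63511e+02 -1.53000e-01  4.61500e+00  1.11509e+02]
[ 4.83822e+02 -2.64063e+02 -1.13000e-01  1.19830e+01  1.59133e+02]
```

```bash
python3 - <<'E'
from fit import *
rows=[]
for f,(u0,v0,w,h) in(('top0',(314,180,22,22)),('scene0',(180,200,24,24))):
    r=[]
    for yaw in(.05,-.05,-.15):
        s=11; im=cv2.resize(load(f)[2][v0:v0+h,u0:u0+w],None,fx=s,fy=s,interpolation=cv2.INTER_CUBIC)
        P=box(484,-264.2,yaw,34,76); q=[tuple(int(round(t)) for t in ((proj(f,p)-[u0,v0]+.5)*s)) for p in P]
        for i in range(8):
            for j in range(i):
                if bin(i^j).count('1')==1: cv2.line(im,q[i],q[j],(0,255,0) if i&j&1 else (255,255,0),1)
        r.append(cv2.resize(im,(264,264)))
    rows.append(np.hstack(r))
cv2.imwrite('pics/ov.png',np.vstack(rows))
E
```

```text
(no output)
```

View pics/ov.png

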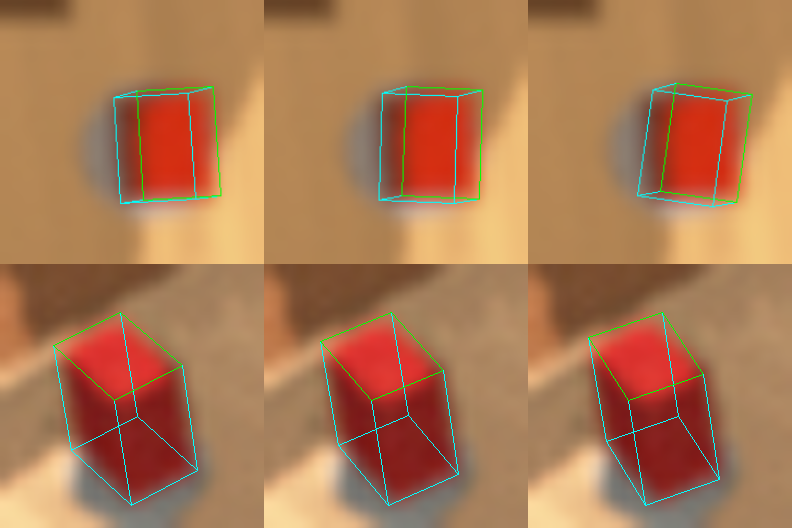

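```bash
python3 -m creep '{"claw":[65,65,65,65,65,65,65,65,65,65,65,65,65,65,65,65,65,65,65,65],"dp":[[0.5,-1,0],[0.5,-1,0],[0.5,-1,0],[0.5,-1,0],[0.5,-1,0],[0.5,-1,0],[0.5,-1,0],[0.5,-1,0],[0.5,-1,0],[0.5,-1,0],[0.5,-1,0],[0.5,-1,0],[0.5,-1,0],[0.5,-1,0],[0.5,-1,0],[0.5,-1,0],[0.5,-1,0],[0.5,-1,0],[0.5,-1,0],[0.5,-1,0]],"delta_rot":[[0,0,0.1],[0,0,0.1],[0,0,0.1],[0,0,0.1],[0,0,0.1],[0,0,0.1],[0,0,0.1],[0,0,0.1],[0,0,0.1],[0,0,0.1],[0,0,0.1],[0,0,0.1],[0,0,0.1],[0,0,0.1],[0,0,0.1],[0,0,0.1],[0,0,0.1],[0,0,0.1],[0,0,0.1],[0,0,0]]}' 60
```

```text
time: 2.6
eef_pos: [447.3, 6.4, 303.5]
tool_rot: [0.697, 0.717, -0.0, -0.0]
contact_force: [0.6, 0.3, -0.5]
gripper_width: 0.649
```

```bash
python3 -m creep '{"claw":[65,65,65,65,65,65,65,65,65,65,65],"dp":[[0.13,-1,0],[0.13,-1,0],[0.13,-1,0],[0.13,-1,0],[0.13,-1,0],[0.13,-1,-0.5],[0.13,-1,-0.8],[0.13,-1,-1],[0.16,-1,-1],[0,0,-0.8],[0,0,0]],"delta_rot":[[0,0,0],[0,0,0],[0,0,0],[0,0,0],[0,0,0],[0,0,0],[0,0,0],[0,0,0],[0,0,0],[0,0,0],[0,0,0]]}' 60
python3 - <<'E'
from h import *
snap('scene','scene1');snap('top','top1');crop('scene1','c1',150,150,100,75,8);crop('top1','c2',290,150,80,70,8)
E
```

```text
time: 3.98
eef_pos: [481.3, -261.6, 178.3]
tool_rot: [0.698, 0.717, -0.0, -0.003]
contact_force: [-0.6, -0.6, 0.2]
gripper_width: 0.65
```

View pics/c1.png

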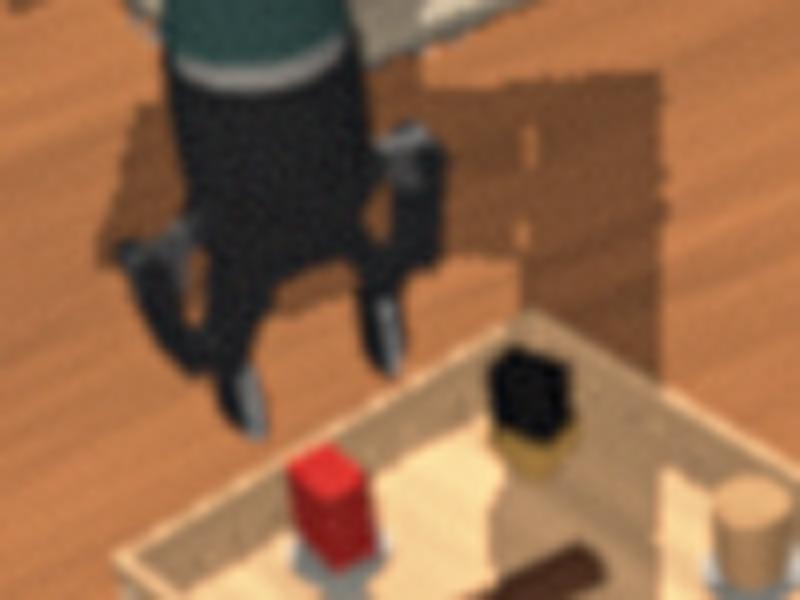

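View pics/c2.png

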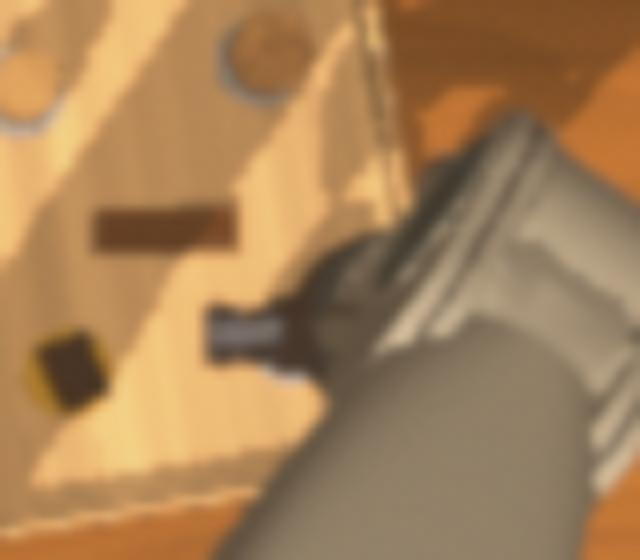

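```bash
python3 -m creep '{"claw":[65,65,65,65,65,65],"dp":[[0,-0.04,-0.5],[0,0,-0.6],[0,0,-0.5],[0,0,-0.4],[0,0,0],[0,0,0]],"delta_rot":[[0,0,0],[0,0,0],[0,0,0],[0,0,0],[0,0,0],[0,0,0]]}' 60
python3 - <<'E'
from h import *
snap('scene','scene2');crop('scene2','c1',150,150,100,75,8)
E
```

```text
time: 4.82
eef_pos: [483.5, -264.0, 121.2]
tool_rot: [0.697, 0.717, 0.0, 0.0]
contact_force: [-0.3, 0.2, 0.6]
gripper_width: 0.654
```

View pics/c1.png

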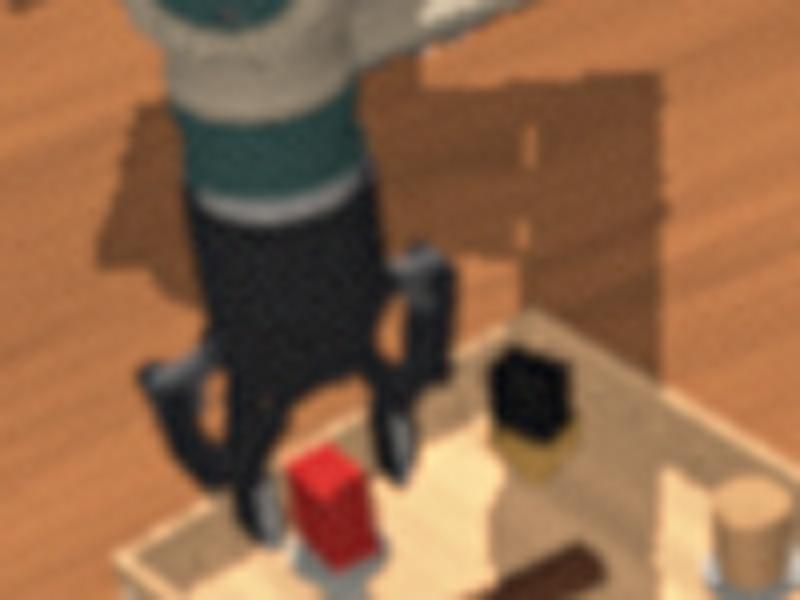

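```bash
python3 -m creep '{"claw":[65,65,20,10,5,0,0,0,0,0],"dp":[[0,0,-0.3],[0,0,0],[0,0,0],[0,0,0],[0,0,0],[0,0,0],[0,0,0],[0,0,0],[0,0,0],[0,0,0]],"delta_rot":[[0,0,0],[0,0,0],[0,0,0],[0,0,0],[0,0,0],[0,0,0],[0,0,0],[0,0,0],[0,0,0],[0,0,0]]}' 80
python3 - <<'E'
from h import *
snap('scene','scene3');crop('scene3','c1',150,150,100,75,8)
E
```

```text
time: 6.12
eef_pos: [483.4, -263.9, 112.2]
tool_rot: [0.697, 0.717, 0.0, 0.0]
contact_force: [0.7, -0.1, 3.1]
gripper_width: 0.27
```

View pics/c1.png

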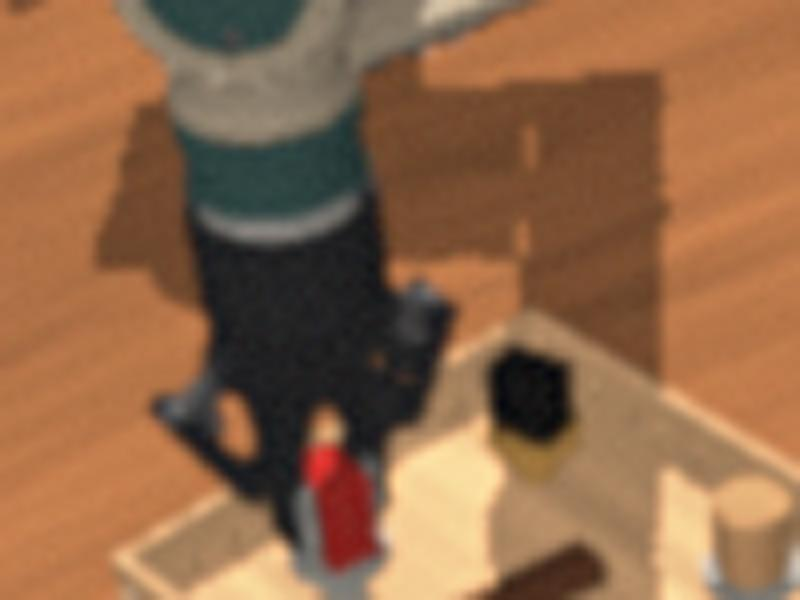

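```bash
python3 -m creep '{"claw":[0,0,0,0,0,0,0,0,0,0,0,0,0,0,0,0,0,0,0,0],"dp":[[0,0,0.4],[0,0,0.8],[0,0,0.9],[0,0,0.9],[0,0.3,0.9],[0.14,0.9,0],[0.14,1,0],[0.14,1,0],[0.14,1,0],[0.14,1,0],[0.14,1,0],[0.14,1,0],[0.14,1,0],[0.14,1,0],[0.14,1,0],[0.14,1,0],[0.14,1,0],[0.14,1,0],[0.14,1,0],[0.14,1,0]],"delta_rot":[[0,0,0],[0,0,0],[0,0,0],[0,0,0],[0,0,0],[0,0,0.1],[0,0,0.1],[0,0,0.1],[0,0,0.1],[0,0,0.1],[0,0,0.1],[0,0,0.1],[0,0,0],[0,0,0],[0,0,0],[0,0,0],[0,0,0],[0,0,0],[0,0,0],[0,0,0]]}' 80
python3 - <<'E'
from h import *
snap('scene','scene4');snap('top','top4');crop('scene4','c1',240,110,100,75,8)
E
```

```text
time: 8.68
eef_pos: [545.5, 193.0, 228.6]
tool_rot: [0.661, 0.75, -0.001, -0.0]
contact_force: [0.1, 0.4, -1.2]
gripper_width: 0.267
```

View pics/c1.png

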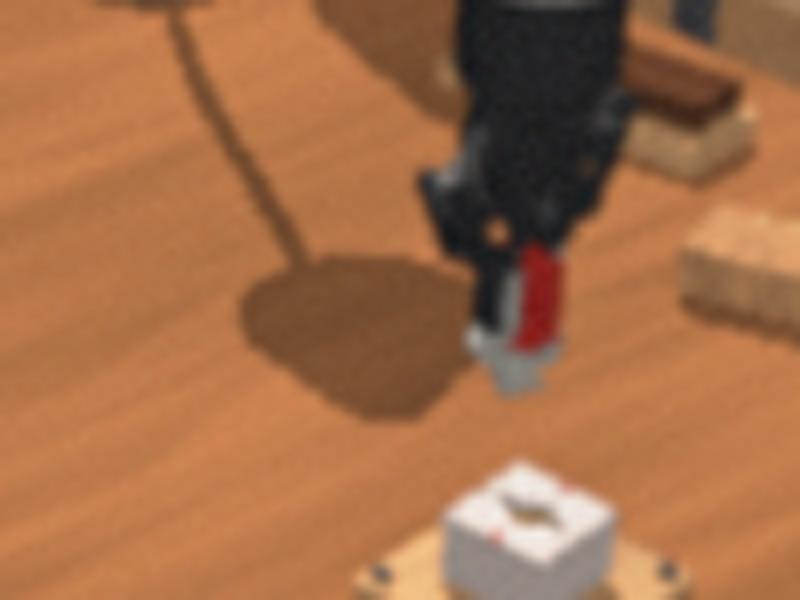

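```bash
python3 - <<'E'
from h import *
crop('scene4','c1',282,160,48,36,16);crop('top4','c2',180,145,60,50,12)
E
```

```text
(no output)
```

View pics/c1.png

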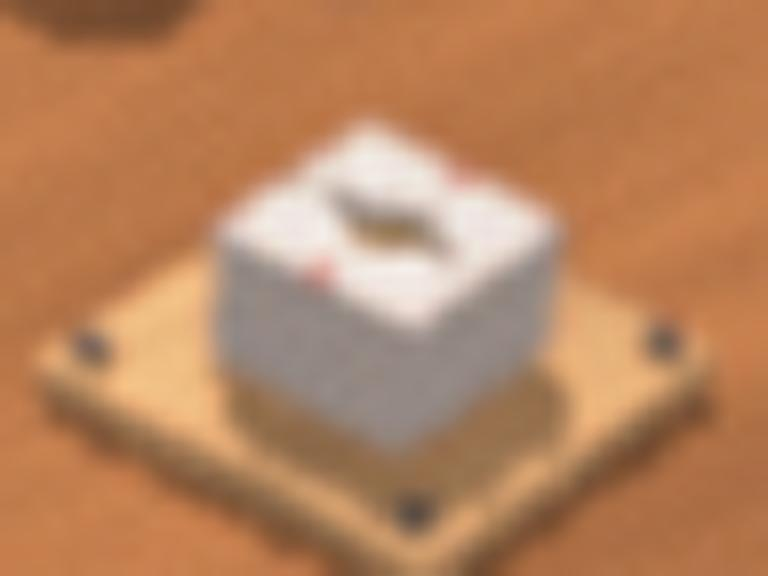

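View pics/c2.png

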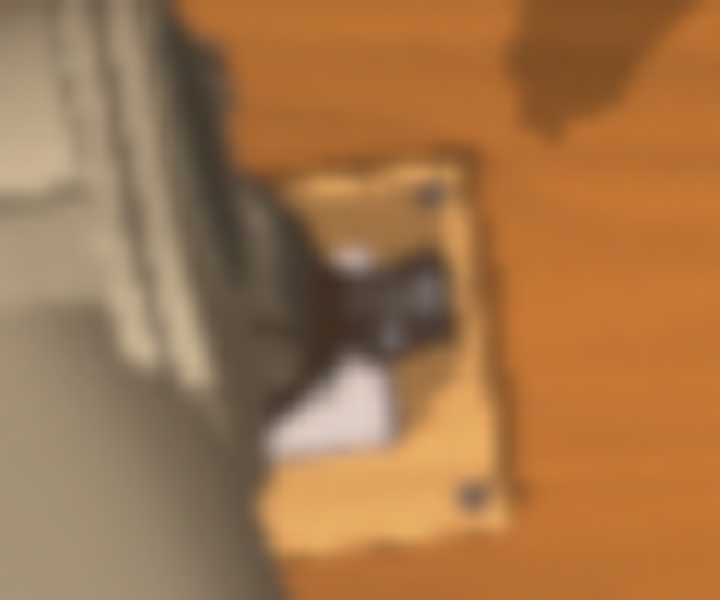

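```bash
python3 - <<'E'
from fit import *
S=lambda x,y,z:atz('scene4',282+(x+.5)/16-.5,160+(y+.5)/16-.5,z)
ang=lambda a,b:np.degrees(np.arctan2(*(a-b)[1::-1]))
B=np.array([S(218,230,50),S(372,118,50),S(562,222,50),S(420,328,50)]);print(B.round(1),B.mean(0),np.linalg.norm(B-np.roll(B,1,0),axis=1))
print('edge angles',ang(B[1],B[2])+180,ang(B[0],B[3])+180,ang(B[1],B[0])-90,ang(B[2],B[3])-90)
r=[S(320,272,50),S(465,175,50)];print('red',sum(r)/2,ang(r[1],r[0])-90,np.linalg.norm(r[0]-r[1]))
s=[S(330,190,50),S(452,247,50)];print('slot',sum(s)/2,ang(s[0],s[1])+180,np.linalg.norm(s[0]-s[1]))
F=[S(38,362,12),S(708,362,12)];print('foot',sum(F)/2)
# whole block+model least squares on top0
o=observe();x,y,z=o['eef_pos'];print(o['eef_pos'])
s=8;im=cv2.resize(load('scene4')[2][110:185,240:340],None,fx=s,fy=s,interpolation=cv2.INTER_CUBIC)
import numpy as np
yaw=.1265
def dr(P,c):
    q=np.array([((proj('scene4',p)-[240,110]+.5)*s) for p in P]).round().astype(np.int32); cv2.polylines(im,[q],True,c,1)
circ=lambda r,zz:[(x+r*np.cos(t),y+r*np.sin(t),zz) for t in np.linspace(0,6.28,40)]
f=z-106.2
dr(circ(22,f+28),(0,255,0));dr(circ(22,f+22),(0,255,0));dr(circ(7.5,f),(0,255,255))
for P in(box(x,y,yaw,f+28,f+70),): dr([P[i] for i in(1,3,7,5)],(255,255,0));dr([P[i] for i in(0,2,6,4)],(255,255,0))
cv2.imwrite('pics/ov4.png',im[200:420,400:640].repeat(3,0).repeat(3,1)[:600])
E
```

```text
[[531.9 170.5  50. ]
 [520.1 234.4  50. ]
 [582.1 237.7  50. ]
 [591.9 179.3  50. ]] [556.51704171 205.4986063   50.        ] [60.62352616 64.98613719 62.00222257 59.19900472]
edge angles 3.032067926884025 8.35998490054331 10.451898401986227 9.580872471073803
red [556.56285257 205.67703674  50.        ] 7.574809891138642 57.40190149984023
slot [554.7085138  206.55876656  50.        ] 8.76532084115766 36.63743045236133
foot [558.88514511 200.32026796  12.        ]
[546.00073302 194.49954104 228.78369457]
```

View pics/ov4.png

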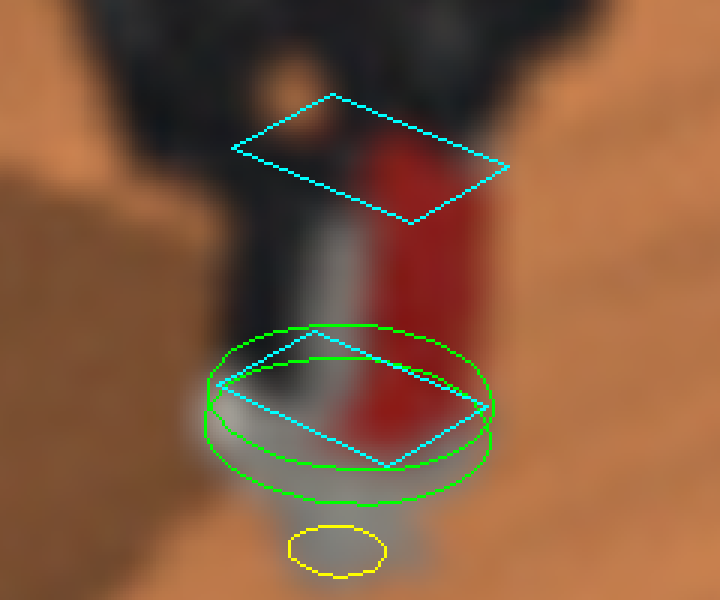

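```bash
python3 -m creep '{"claw":[0,0,0,0,0,0],"dp":[[0.14,0.22,-0.4],[0.14,0.22,-0.6],[0,0,-0.4],[0,0,0],[0,0,0],[0,0,0]],"delta_rot":[[0,0,0],[0,0,0],[0,0,0],[0,0,0],[0,0,0],[0,0,0]]}' 80
cat > ov.py <<'E'
from fit import *
import sys
def run(tag,x,y,z,yaw,u0=265,v0=115,w=60,h=60,s=10):
    im=cv2.resize(load(tag)[2][v0:v0+h,u0:u0+w],None,fx=s,fy=s,interpolation=cv2.INTER_CUBIC); raw=im.copy()
    def dr(P,c):
        q=np.array([((proj(tag,p)-[u0,v0]+.5)*s) for p in P]).round().astype(np.int32); cv2.polylines(im,[q],True,c,1)
    circ=lambda r,zz:[(x+r*np.cos(t),y+r*np.sin(t),zz) for t in np.linspace(0,6.28,40)]
    f=z-106.2
    dr(circ(22,f+28),(0,255,0));dr(circ(22,f+22),(0,255,0));dr(circ(7.5,f),(0,255,255))
    P=box(x,y,yaw,f+28,f+70); dr([P[i] for i in(1,3,7,5)],(255,255,0));dr([P[i] for i in(0,2,6,4)],(255,255,0))
    sx,sy,sa=554.5,205.5,np.radians(7.4)
    P=box(sx,sy,sa,12,50,30,30); dr([P[i] for i in(1,3,7,5)],(255,0,0))
    P=box(sx,sy,sa,12,50,60,60); dr([P[i] for i in(0,2,6,4)],(255,0,0))
    P=box(sx,sy,sa,12,50,20,4.75); dr([P[i] for i in(1,3,7,5)],(255,0,255))
    cv2.imwrite('pics/'+tag+'_ov.png',im); cv2.imwrite('pics/'+tag+'_raw.png',raw)
E
python3 - <<'E'
from ov import *
o=observe();snap('scene','scene5');snap('top','top5');print(o['eef_pos'],o['tool_rot'],observe()['eef_pos'],o['joint_pos'])
run('scene5',*o['eef_pos'],.1265)
E
```

```text
time: 9.52
eef_pos: [555.1, 205.3, 187.6]
tool_rot: [0.662, 0.75, 0.001, 0.0]
contact_force: [-0.4, 1.4, -2.4]
gripper_width: 0.271
[555.11476214 205.31342827 187.64024813] [6.61593731e-01 7.49862171e-01 5.55442522e-04 3.88620829e-04] [555.03971778 205.40822895 187.63223023] [ 2.45064432e-01  3.01895361e-01 -2.49980798e-01  1.01756442e+00
 -1.04504452e-05  1.20152779e-01]
```

View pics/scene5_ov.png

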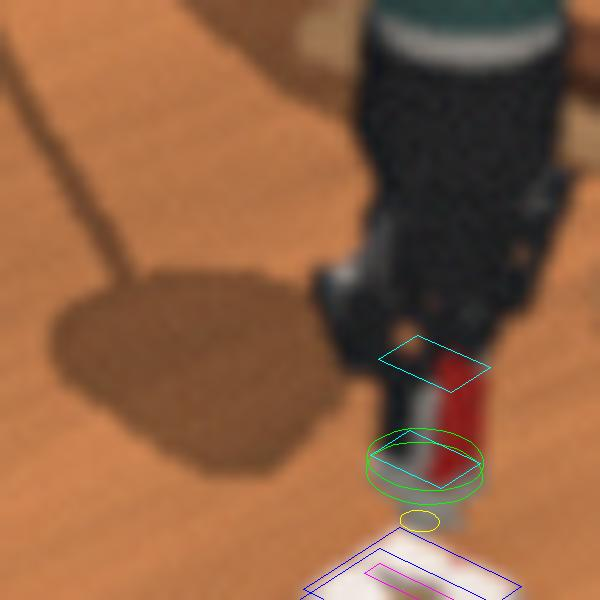

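View pics/scene5_raw.png

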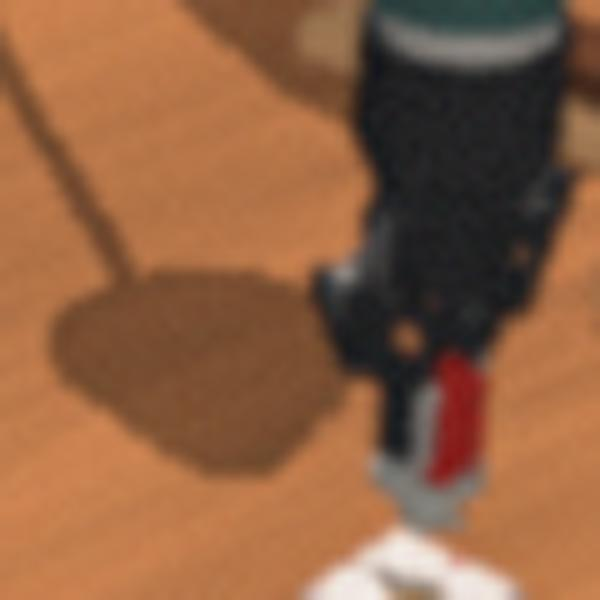

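```bash
python3 - <<'E'
from ov import *
run('scene5',555.1,205.3,187.6,.1265,u0=283,v0=145,w=46,h=50,s=12)
a=cv2.imread('pics/scene5_ov.png');b=cv2.imread('pics/scene5_raw.png');m=np.hstack([b,a]);print(m.shape);cv2.imwrite('pics/m5.png',cv2.resize(m,None,fx=.72,fy=.72,interpolation=cv2.INTER_AREA))
E
```

```text
(600, 1104, 3)
```

View pics/scene5_ov.png

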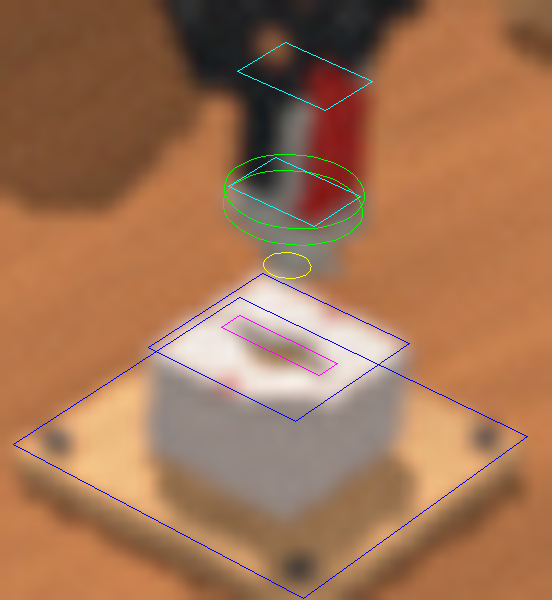

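View pics/scene5_raw.png

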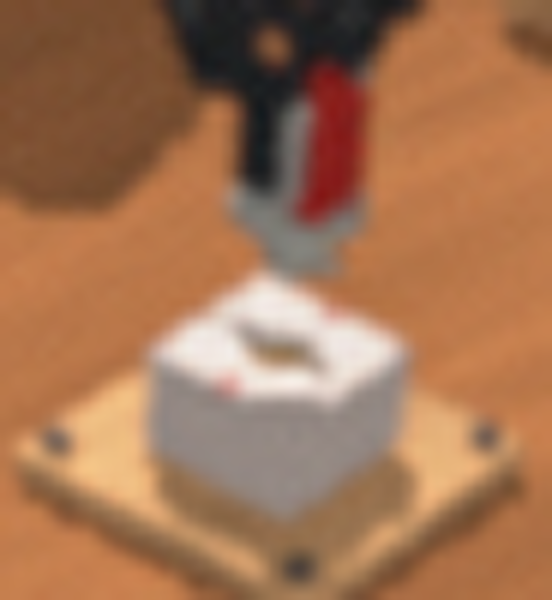

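```bash
python3 -m creep '{"claw":[0,0,0,0,0,0],"dp":[[0,0.01,-0.3],[0,0,-0.4],[0,0,-0.3],[0,0,-0.1],[0,0,0],[0,0,0]],"delta_rot":[[0,0,0],[0,0,0],[0,0,0],[0,0,0],[0,0,0],[0,0,0]]}' 80
python3 - <<'E'
from ov import *
o=observe();snap('scene','scene6');print(o['eef_pos'],o['contact_force'],o['torque'])
run('scene6',*o['eef_pos'],.1265,u0=283,v0=145,w=46,h=50,s=12)
E
```

```text
time: 10.38
eef_pos: [554.9, 205.8, 154.2]
tool_rot: [0.661, 0.75, 0.0, 0.0]
contact_force: [-0.9, -0.4, -1.6]
gripper_width: 0.27
[554.94972529 205.7803326  154.22209461] [-0.93455897 -0.40910158 -1.59308943] [-0.03743315  0.00513638  0.06717374]
```

View pics/scene6_raw.png

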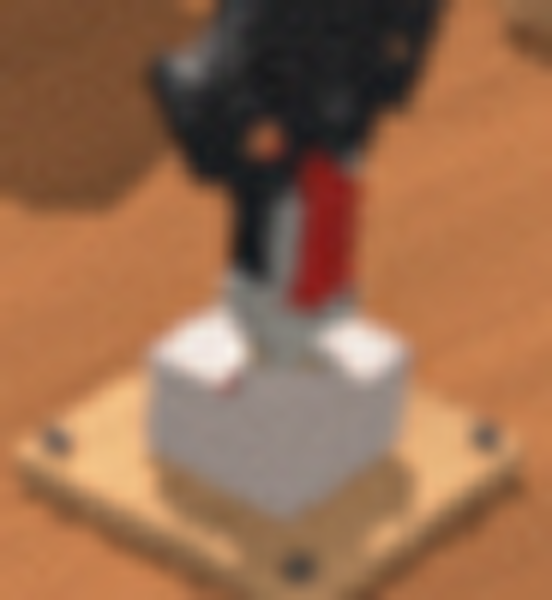

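View pics/scene6_ov.png

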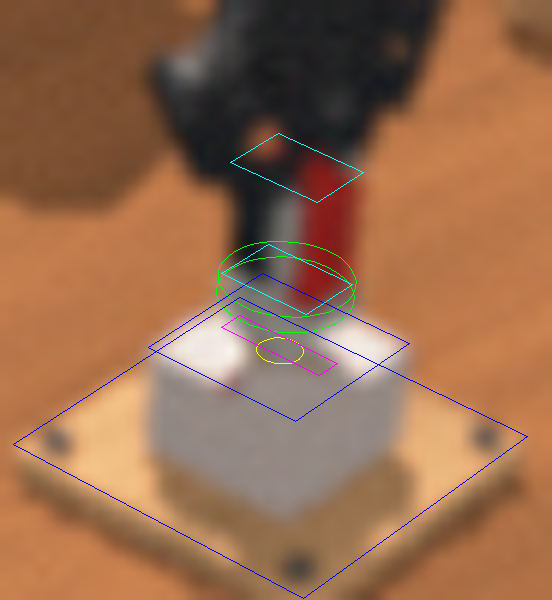

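```bash
python3 -m creep '{"claw":[0,0,0,0,0],"dp":[[0,0,-0.1],[0,0,-0.1],[0,0,-0.05],[0,0,0],[0,0,0]],"delta_rot":[[0,0,0],[0,0,0],[0,0,0],[0,0,0],[0,0,0]]}' 80
python3 - <<'E'
from h import *
o=observe();print(o['eef_pos'],o['contact_force'],o['torque'])
E
```

```text
time: 11.05
eef_pos: [554.7, 205.7, 146.4]
tool_rot: [0.661, 0.75, 0.0, 0.0]
contact_force: [0.3, 0.4, -1.4]
gripper_width: 0.27
[554.68109443 205.69985611 146.44853523] [ 0.29182006  0.37074    -1.36056881] [-0.02488825 -0.01168251 -0.0002045 ]
```

```bash
python3 -m creep '{"claw":[0,0,0,0,0,0],"dp":[[0,0,-0.1],[0,0,-0.1],[0,0,-0.1],[0,0,-0.08],[0,0,0],[0,0,0]],"delta_rot":[[0,0,0],[0,0,0],[0,0,0],[0,0,0],[0,0,0],[0,0,0]]}' 80
python3 - <<'E'
from h import *
o=observe();print(o['eef_pos'],o['contact_force'],o['torque'])
E
```

```text
time: 11.8
eef_pos: [555.1, 205.9, 136.5]
tool_rot: [0.661, 0.75, 0.001, 0.0]
contact_force: [-2.8, 0.2, 8.9]
gripper_width: 0.274
[555.08213158 205.89205302 136.51962306] [-2.82804421  0.15159155  8.90461565] [-0.07609293  0.6653548   0.07661946]
```

```bash
python3 -m creep '{"claw":[0,0,0,0,0],"dp":[[0,0,-0.05],[0,0,-0.05],[0,0,-0.03],[0,0,0],[0,0,0]],"delta_rot":[[0,0,0],[0,0,0],[0,0,0],[0,0,0],[0,0,0]]}' 80
python3 - <<'E'
from ov import *
o=observe();print(o['eef_pos'],o['contact_force'],o['torque'])
snap('scene','scene7');crop('scene7','c1',283,145,46,50,12)
E
```

```text
time: 12.42
eef_pos: [555.1, 205.9, 134.2]
tool_rot: [0.661, 0.75, 0.001, 0.0]
contact_force: [-5.5, -2.0, 17.5]
gripper_width: 0.269
[555.07448176 205.88593058 134.16288917] [-5.49286914 -2.00124141 17.45410204] [-0.35889984  1.33379143  0.02107046]
```

View pics/c1.png

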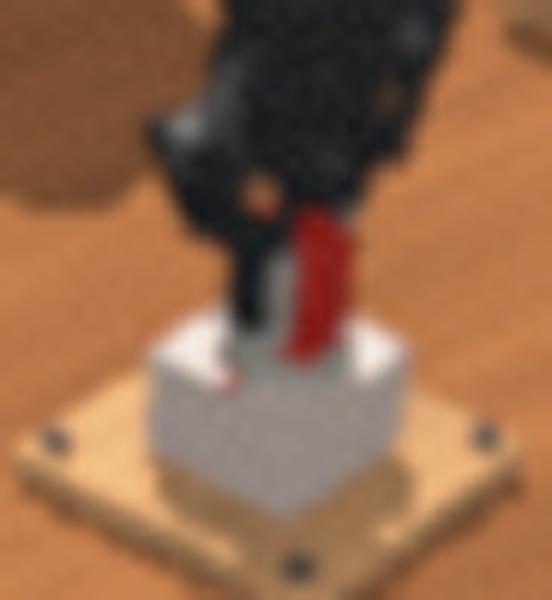

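```bash
python3 -m creep '{"claw":[0,0,0,0,0,0,0,0,0,0,0,0],"dp":[[-0.03,-0.01,-0.03],[0,0,0],[0,0,0],[0,0,0],[0,0,0],[0,0,0],[0,0,0],[0,0,0],[0,0,0],[0,0,0],[0,0,0],[0,0,0]],"delta_rot":[[0,0,0],[0,0,0],[0,0,-0.3],[0,0,-0.5],[0,0,-0.5],[0,0,-0.5],[0,0,-0.5],[0,0,-0.5],[0,0,-0.5],[0,0,-0.5],[0,0,-0.2],[0,0,0]]}' 80
python3 - <<'E'
from ov import *
o=observe();print(o['eef_pos'],o['contact_force'],o['torque'])
E
```

```text
time: 13.98
eef_pos: [555.4, 206.6, 134.2]
tool_rot: [0.842, 0.539, 0.002, 0.0]
contact_force: [-5.4, 0.8, 18.9]
gripper_width: 0.273
[555.36084725 206.57219529 134.17466996] [-5.41889846  0.81031081 18.91762934] [-0.02255618  1.19152583  0.11632975]
```

```bash
python3 -m creep '{"claw":[0,0,0,0,0,0,0,0,0,0,0,0,0,0,0,0],"dp":[[-0.02,0,0],[-0.02,0,0],[0,0,0],[0,0,0],[0,0,0],[0,0,0],[0,0,0],[0,0,0],[0,0,0],[0,0,0],[0,0,0],[0,0,0],[0,0,0],[0,0,0],[0,0,0],[0,0,0]],"delta_rot":[[0,0,-0.3],[0,0,-0.5],[0,0,-0.5],[0,0,-0.5],[0,0,-0.5],[0,0,-0.5],[0,0,-0.5],[0,0,-0.5],[0,0,-0.5],[0,0,-0.5],[0,0,-0.5],[0,0,-0.5],[0,0,-0.5],[0,0,-0.5],[0,0,-0.2],[0,0,0]]}' 80
python3 - <<'E'
from ov import *
o=observe();print(o['eef_pos'],o['contact_force'],o['torque'],o['joint_pos'])
E
```

```text
time: 15.98
eef_pos: [555.0, 206.1, 134.2]
tool_rot: [0.997, 0.08, 0.003, -0.0]
contact_force: [-3.4, -0.4, 16.5]
gripper_width: 0.27
[555.0266419  206.12242531 134.22848103] [-3.37788207 -0.39179329 16.53688147] [-0.22264405  0.80651439  0.1003032 ] [ 2.46465991e-01  3.54445504e-01 -3.04817124e-01  9.05240279e-01
 -9.55821866e-05  1.65672337e+00]
```

```bash
python3 -m creep '{"claw":[0,0,0,0,0],"dp":[[0,0,-0.02],[0,0,-0.02],[0,0,0],[0,0,0],[0,0,0]],"delta_rot":[[0,0,-0.2],[0,0,-0.2],[0,0,-0.2],[0,0,0],[0,0,0]]}' 80
python3 - <<'E'
from ov import *
o=observe();print(o['eef_pos'],o['contact_force'],o['torque'],np.degrees(2*np.arctan2(o['tool_rot'][1],o['tool_rot'][0])))
snap('scene','scene8');crop('scene8','c1',283,145,46,50,12)
E
```

```text
time: 16.6
eef_pos: [555.1, 206.1, 134.2]
tool_rot: [0.999, 0.038, 0.003, -0.001]
contact_force: [-4.2, -0.8, 23.2]
gripper_width: 0.269
[555.09072672 206.07503488 134.19662055] [-4.23477506 -0.83122157 23.21275091] [-0.38543868  1.35020637  0.17170991] 4.411559174856382
```

View pics/c1.png

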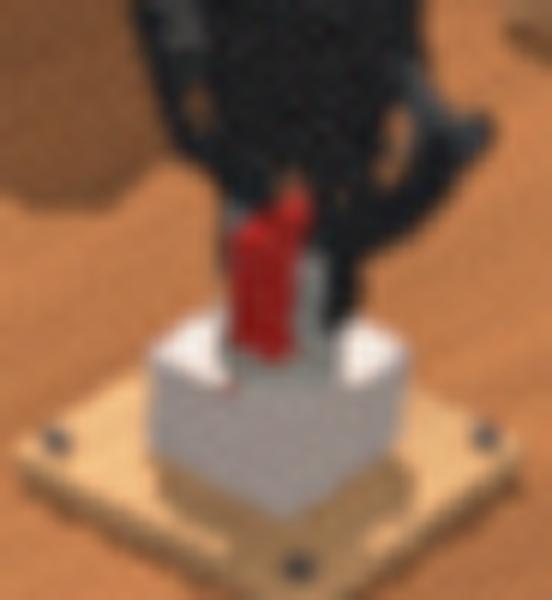

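```bash
python3 -m creep '{"claw":[0,0,0,0],"dp":[[0,0,0],[0,0,0],[0,0,0],[0,0,0]],"delta_rot":[[0,0,-0.2],[0,0,-0.2],[0,0,0],[0,0,0]]}' 80
python3 - <<'E'
from ov import *
o=observe();print(o['eef_pos'],o['contact_force'],o['torque'],np.degrees(2*np.arctan2(o['tool_rot'][1],o['tool_rot'][0])))
E
```

```text
time: 17.15
eef_pos: [554.9, 206.0, 134.2]
tool_rot: [1.0, 0.011, 0.003, -0.001]
contact_force: [-5.7, -1.9, 24.1]
gripper_width: 0.269
[554.87693423 206.0283929  134.18650259] [-5.72161529 -1.86461178 24.08906245] [-0.44506718  1.55482293  0.25011095] 1.22537138449707
```

```bash
python3 -m creep '{"claw":[0,0,0,0,0],"dp":[[0.0,0,0],[0,0,0],[0,0,0],[0,0,0],[0,0,0]],"delta_rot":[[0,0,-0.2],[0,0,-0.2],[0,0,0],[0,0,0],[0,0,0]]}' 80
python3 - <<'E'
from ov import *
for i in range(3):
    o=observe();print(o['eef_pos'],o['contact_force'],o['torque'],np.degrees(2*np.arctan2(o['tool_rot'][1],o['tool_rot'][0])))
    snap('scene','scene9')
crop('scene9','c1',283,145,46,50,12);snap('top','top9')
E
```

```text
time: 17.77
eef_pos: [554.8, 206.0, 134.2]
tool_rot: [1.0, -0.017, 0.003, -0.001]
contact_force: [-6.1, -1.7, 23.6]
gripper_width: 0.271
[554.80070165 205.98640668 134.17176481] [-6.13760425 -1.70618661 23.59127457] [-0.44480438  1.51955388  0.53255421] -1.9159933393434472
[554.82365924 206.00284888 134.18981502] [-5.2392253  -1.93115492 23.75041694] [-0.42487434  1.60708222  0.54384539] -1.9133852858830982
[554.8096854  205.98383855 134.17429699] [-6.34978792 -1.47381949 24.45759332] [-0.43988984  1.57912761  0.50828785] -1.914558914161418
```

View pics/c1.png

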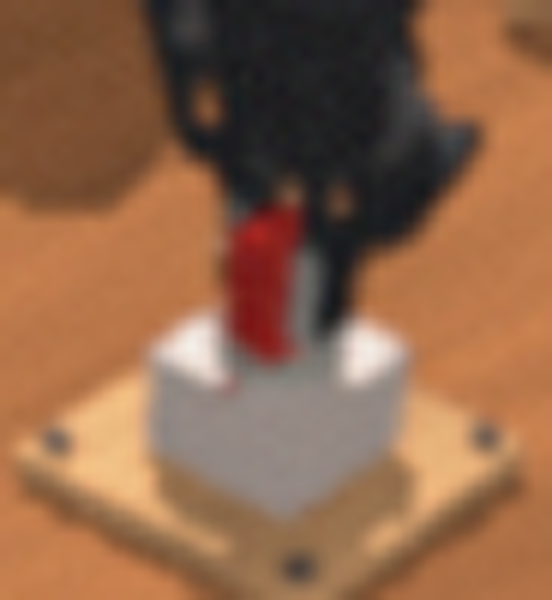

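View pics/scene9.png

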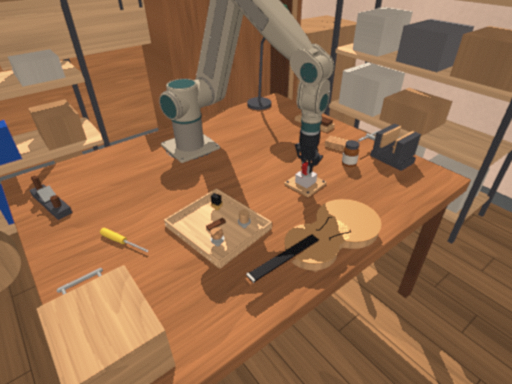

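```bash
python3 - <<'E'
from h import *
order.sign_off(); o=observe(); print(o['time'],o['eef_pos'],o['contact_force'],o['torque'])
E
```

```text
the job is handed in; nothing more can be done
the job is handed in; nothing more can be done
```

The stop is fitted. I lifted it from the tray, lowered it into the socket with its pin through the slot and pressed it home. I then turned it clockwise until it met the end stop and handed in at about 18 s, still gripping it at 80 N.

My last checks were:
- **Pressed home:** the tool stood at 134.2 mm, the height expected with the collar flush. It was pressing with about 24 N, more than the spring's 13 N, so the collar is bearing on the socket.
- **Turned to the end:** the moment about the axis rose from 0.10 to 0.53 N m over the last few degrees, so it is at the stop. The gripper turned 99°, against about 92° expected. I put the difference down to give in the grip and arm, because the camera could not measure the part's own angle that finely.
- **Side load:** a sideways force of about 6 N remained on the tool at the end, and my small position corrections did not remove it.
- **Surroundings:** the last scene picture shows the tray parts, screwdriver, glue jar and sanding block where they were. I judged that by eye and did not measure it.

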